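# Seat the keyed owl carving in the tilted carving stand

## Task

The half-carved owl stands proud in the tilted carving stand because the red key under its faceplate is not over the slot. Without taking it out of the stand, turn it round until the key drops into the slot and the faceplate sits fully home and flush on the stand, then let go. Leave the other things on the bench where they are.

Things in the scene. Friction and masses are not known exactly. Their poses are not given: they have to be found in the camera images.
- stand: Green carving stand bolted to the bench: a round block, 76 mm across, with a 32 mm bore leaning 30 degrees from vertical, towards the robot (within 26 degrees to either side). Origin: centre of the bore's mouth in the block's flat top face, 140 mm above the bench. z points out along the bore's axis; x lies in the top face and points to the slot, uphill, away from the robot.
- slot (a point): The slot for the key in the block's top face, 26 mm from the bore's axis on the stand's x side: 14 mm wide, 24 mm deep along the bore, open at the top and at the block's side, a red mark on either side of it. Below it two cheeks with black knobs (out to 69 mm from the middle, up to 117 mm above the bench) carry the block from a 160 by 150 mm foot.
- carving: The work, loose, 0.3 to 0.65 kg, already in the bore: aluminium faceplate (72 mm across, 8 mm thick), under it a steel stub (30 mm across, 70 mm long, 1 mm play all round), on it a wooden owl. Origin: centre of the plate's underside, on the stub's axis; z up the axis, x to the key. Fully home its origin is at the stand's origin. At the start it is 22 mm above, resting on its key.
- block (a point): Centre of the owl's wooden block, 33 mm above the plate's underside: 44 by 44 mm, plain upright sides (square to the carving's x and y) from 8 to 58 mm above the underside, a place to grip. Above it the round owl's head, at most 41 mm across, up to 88 mm above the underside.
- key (a point): Foot of the red key: sticks out of the stub, under the plate, to 27 mm from the axis, 9 mm wide, 22 mm high; red stripe on the plate and owl's beak point the same way. At the start 40 degrees or more, either way, from the slot. The work turns freely both ways; with key and slot in line within about 6 degrees it sinks 22 mm by its weight or a light push.
- gouge_wide: Carving gouge lying on the bench, dark handle, 230 mm long, 22 mm thick; origin under the ferrule where handle and blade meet, x towards the blade. Leave alone.
- gouge_narrow: Carving gouge lying on the bench between robot and stand, brown handle, 230 mm long, 22 mm thick; origin under the ferrule, x towards the blade. Leave alone.
- mallet: Round wooden mallet standing on its head, handle up, 92 mm across, 222 mm high; origin at the centre of its underside. Leave alone.
- wax_tin: Low tin, 76 mm across, 50 mm high; origin at the centre of its underside. Leave alone.
- glue: White bottle with a red cap, 52 mm across, 140 mm high; origin at the centre of its underside. Leave alone.
- offcut: Limewood offcut, 100 by 60 by 35 mm; origin at the centre of its underside. Leave alone.
- mug: Blue mug, 80 mm across, 90 mm high; origin at the centre of its underside. Leave alone.
Things that resemble listed ones, but are neither listed nor needed, are in the scene too. What is shaped like the carving but orange is not meant.

How it is judged:
By the outcome, as a careful person would: the job done as asked, in the order asked, and still so for the second after the job is handed in, with the robot touching nothing.
It also fails if it takes over 38 s, if anything falls off the work surface, if the arm or the gripper's body presses on something with over 40 N, if the wrist force passes 120 N, or if a joint passes its speed limit or range.

## Robot

A 7-joint arm with a two-finger parallel gripper is mounted at the origin on the work surface. World frame = base frame: x ahead of the robot, y to its left, z up, the work surface at z = 0. Lengths are in m, angles in rad, forces in N, time in s.
With the tool pointing down it reaches from about 0.425 to 0.825 m from the base axis. Payload 3.6 kg.
Tool frame: the origin (TCP) lies midway between the tips of the shut fingers; the grasp point (between the pads) lies 19 mm behind it; z points along the fingers, x is the direction in which the jaws open and shut, and the axes are right-handed (so a half turn about z gives the same grasp; the last joint's range is limited). The gripper opens to 85 mm and grips with 20 to 120 N. Pads are 22 mm wide; open, the fingers measure 114 mm over their backs; the gripper's body (76 mm by 85 mm) begins 54 mm behind the grasp point. The pads swing forward as they close: fully open they stand 13 mm farther back than shut.
Start: joints at [1.161, 0.615, -0.013, 1.423, 0.008, 1.103, -0.04], TCP at [0.243, -0.603, 0.231] pointing down, gripper open.
Joint ranges: [-3.12, 3.12], [-0.3, 2.06], [-1.34, 1.32], [0.26, 2.42], [-1.36, 4.5], [0.01, 1.98], [-2.84, 2.84]. Speed limits (rad/s): [2.79, 2.79, 3.14, 3.14, 3.14, 3.14, 3.14].

## Interface

Orientations are given as a unit quaternion [w, x, y, z].
In Python, from rig import sense, get_image, sign_off gives the robot as it stands.
- The arm moves only by the shell command python3 -m handwheel 'ROWS' [FORCE]. ROWS is JSON, a list of rows, each an object with "offset": the shift along the world's x, y, z in m, a list of three; "rotation": the turn, a rotation vector about the world's x, y, z in rad, a list of three; "hand": the closure, from 0 (fully open) to 1 (shut). A call has 1 to 20 rows; each row shifts and turns the commanded pose from where the row before left it; what a row does not reach is not made up. A row lasts 1/8 s, in which the tool goes at most 62.5 mm and 10.7 degrees, less where a joint would pass 70% of its speed; a pose out of reach is approached as far as the arm can. A call with a gripper value outside its range is refused whole. The fingers move at their own pace and stop on an object; FORCE is the grip in N (left out, the last holds). Time passes only in rows, so rows that do not move let the fingers close. It gives the time, the measured TCP pose, the force and the opening at its end, in the units of the state.
- sense(): the state, without advancing time (a new reading comes with each control period).
- get_image(name): name is "scene" or "top"; returns a dict with "pixels" (384x512x3 uint8, blue, green, red), "depth" (384x512 float32, m along the optical axis (not along the pixel's ray), 0 where there is no reading), "intrinsics" (3x3 intrinsics, pixels), "pose" (4x4, takes a point from camera to world coordinates). Camera axes: x right, y up, looking along -z (the intrinsics and any distortion apply to the point x, -y, -z); pixel columns grow to the right and rows downward; lengths in m; the calibration is good to about 2 mm. A picture is of the moment at which its call begins.
- sign_off(): hands the job in, once; it reports no verdict.
The state is a dict: "clock": time; "joint_positions": joint angles; "qd": joint speeds; "tau": joint torques, N m; "tcp_pos": TCP position; "tcp_rot": TCP orientation; "contact_force": force on the tool from outside, world axes, zero at the start; "wrist_torque": the same for the moment, N m; "gripper_width": opening from 0.0 (shut) to 1.0 (fully open).
Only numpy, scipy, OpenCV 4.12 (cv2) and the standard library are available. Lean on these libraries where they do the work, as an engineer would, in place of code of your own. Each camera call takes 0.05 s, during which the arm holds its last target. There are 200 camera calls.

## Working session

There is one attempt and no reset: what is moved stays moved. The work goes in short steps, Python scripts to look and compute and a shell command to move; the robot and the scene stay as the last step left them, time stands still between calls to the robot, and variables do not carry over. Pictures are saved under pics/ and viewed, about 8 in all and at most 12, crops included, and the job is handed in when it is done.

```bash
mkdir -p pics; cat > h.py <<'E'
import numpy as np, cv2
from rig import sense, get_image
def cloud(im):
    d=im["depth"];K=im["intrinsics"];T=im["pose"]
    v,u=np.mgrid[:d.shape[0],:d.shape[1]]
    x=(u-K[0,2])/K[0,0]*d;y=(v-K[1,2])/K[1,1]*d
    P=np.stack([x,-y,-d],-1)@T[:3,:3].T+T[:3,3]
    P[d==0]=np.nan
    return P
E
python3 - <<'E'
from h import *
print(sense())
for n in("scene","top"):
    im=get_image(n);np.savez(n+"0.npz",**im);cv2.imwrite(f"pics/{n}0.png",im["pixels"]);print(im["pose"].round(3).tolist(),im["intrinsics"].tolist())
E
```

```text
{'clock': 0.0, 'joint_positions': array([ 1.16050358,  0.61591708, -0.01263291,  1.42498506,  0.00809248,
        1.10339101, -0.04039305]), 'qd': array([-2.53959274e-03, -9.07175425e-04,  7.19521012e-04, -1.14080696e-03,
       -1.25693202e-04, -5.32755389e-05,  1.18517367e-04]), 'tau': array([-5.95704096e-04, -4.69204617e+01,  2.58932523e-01, -1.71032131e+01,
        9.98731965e-03,  9.55768512e-03,  1.78587438e-06]), 'tcp_pos': array([ 0.24310312, -0.60196181,  0.23011095]), 'tcp_rot': array([-7.31249027e-04,  8.29010149e-01, -5.59231988e-01, -1.10532555e-03]), 'contact_force': array([ 0.74262167, -0.336628  , -0.71593719]), 'wrist_torque': array([-0.00968044, -0.0470016 ,  0.00464734]), 'gripper_width': 1.0021398662405292}
[[0.026, -0.668, 0.744, 1.236], [1.0, 0.005, -0.031, -0.043], [0.017, 0.744, 0.668, 0.706], [0.0, 0.0, 0.0, 1.0]] [[347.48830551147165, 0.0, 260.3453187637203], [0.0, 347.48830551147165, 188.78484509966927], [0.0, 0.0, 1.0]]
[[0.024, 0.996, -0.081, 0.515], [-1.0, 0.025, 0.009, -0.019], [0.011, 0.081, 0.997, 1.049], [0.0, 0.0, 0.0, 1.0]] [[395.8503550786352, 0.0, 248.14789125952797], [0.0, 395.8503550786352, 195.86151588652626], [0.0, 0.0, 1.0]]
```

View pics/scene0.png

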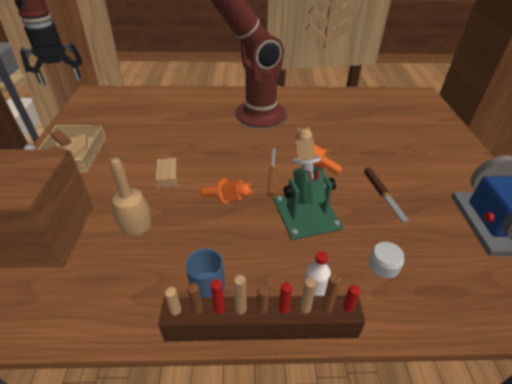

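View pics/top0.png

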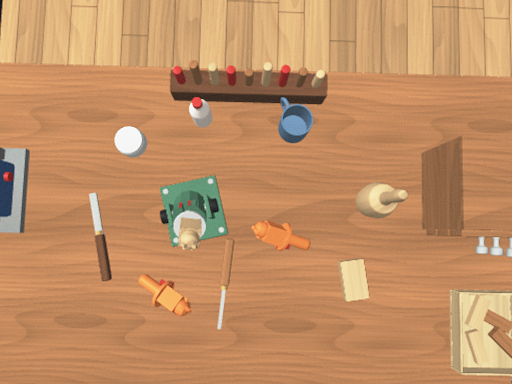

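```bash
python3 - <<'E'
from h import *
a=dict(np.load("scene0.npz"));b=dict(np.load("top0.npz"))
c1=cv2.resize(a["pixels"][115:245,255:355],None,fx=4,fy=4,interpolation=cv2.INTER_CUBIC)
c2=cv2.resize(b["pixels"][165:260,150:240],None,fx=4.4,fy=5.47,interpolation=cv2.INTER_CUBIC)
c2=cv2.resize(b["pixels"][165:260,150:240],(int(90*5.47),520),interpolation=cv2.INTER_CUBIC)[:520]
c1=cv2.resize(c1,(400,520))if c1.shape[0]!=520 else c1
cv2.imwrite("pics/crop0.png",cv2.hconcat([c1,c2])[:, :800] if 0 else cv2.resize(cv2.hconcat([c1,c2]),(800,int(520*800/(400+492)))))
# top: foot's corners and green block
for n,im in(("top",b),("scene",a)):
    P=cloud(im);hsv=cv2.cvtColor(im["pixels"],cv2.COLOR_BGR2HSV)
    g=(hsv[...,0]>60)&(hsv[...,0]<90)&(hsv[...,1]>90)
    Q=P[g&np.isfinite(P[...,2])];Q=Q[(Q[:,2]<.04)]
    print(n,"foot",Q.shape,cv2.minAreaRect((Q[:,:2]*1000).astype(np.float32)),np.median(Q[:,2]))
    Z=P[...,2]; m=(Z>.13)&(np.abs(P[...,0]-.45)<.15)&(np.abs(P[...,1]-.13)<.12)
    print(m.sum(),P[m].mean(0),P[m].min(0),P[m].max(0))
E
```

```text
top foot (380, 3) ((1019.32421875, 557.0767822265625), (1481.963623046875, 200.28564453125), 43.91376876831055) 0.011524073393126555
1313 [0.52440176 0.09981853 0.18625715] [0.46860271 0.06741807 0.13000088] [0.57942665 0.14668238 0.23890881]
scene foot (1374, 3) ((564.4796142578125, 114.83013153076172), (151.12078857421875, 141.01963806152344), 14.042866706848145) 0.01308243183340857
1146 [0.53374623 0.10246943 0.17748033] [0.47336661 0.06962601 0.13005935] [0.58196945 0.14876504 0.23787021]
```

View pics/crop0.png

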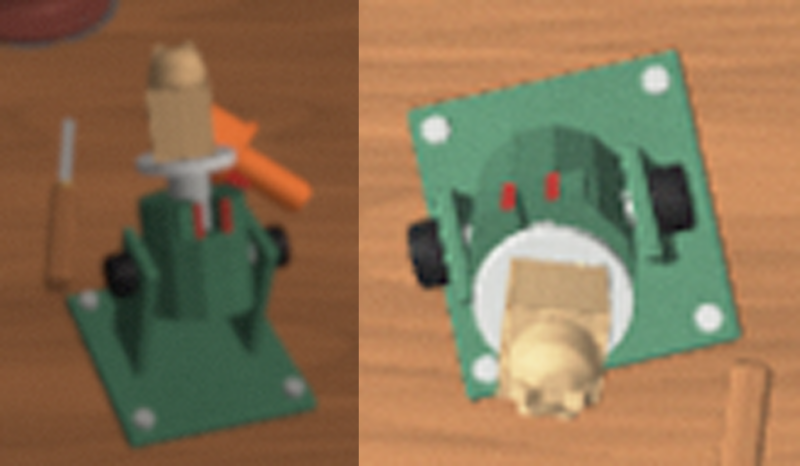

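```bash
cat >> h.py <<'E'
def Rst(psi):
    c,s=np.cos(psi),np.sin(psi);t=np.pi/6
    z=np.array([-np.sin(t)*c,-np.sin(t)*s,np.cos(t)]);y=np.array([-s,c,0]);x=np.cross(y,z)
    return np.stack([x,y,z],1)
E
python3 - <<'E'
from h import *
from scipy.optimize import minimize
D=[]
for n in("top","scene"):
    im=dict(np.load(n+"0.npz"));P=cloud(im);hsv=cv2.cvtColor(im["pixels"],cv2.COLOR_BGR2HSV).astype(int)
    m=(P[...,2]>.02)&(np.hypot(P[...,0]-.54,P[...,1]-.11)<.11)
    D.append((n,P[m],hsv[m],np.argwhere(m)))
# foot yaw from corner screws/ foot points
for n,P,h,uv in D:
    im=dict(np.load(n+"0.npz"));C=cloud(im);hh=cv2.cvtColor(im["pixels"],cv2.COLOR_BGR2HSV).astype(int)
    f=(hh[...,0]>60)&(hh[...,0]<90)&(hh[...,1]>90)&(C[...,2]<.03)&(np.hypot(C[...,0]-.56,C[...,1]-.11)<.14)
    print(n,"foot",cv2.minAreaRect((C[f][:,:2]*1000).astype(np.float32)))
    w=(h[:,1]<40)&(h[:,2]>120)&(P[:,2]>.13); Q=P[w]
    c=np.median(Q,0);Q=Q[np.linalg.norm(Q-c,axis=1)<.05]
    for _ in range(5):
        c=Q.mean(0);u,s,vt=np.linalg.svd(Q-c);nn=vt[2]*np.sign(vt[2,2]);r=(Q-c)@nn;Q=Q[abs(r)<max(.003,0)]if _<4 else Q
    print(n,"plate",len(Q),c.round(4),nn.round(3),"tilt",np.degrees(np.arccos(nn[2])),"yaw",np.degrees(np.arctan2(-nn[1],-nn[0])))
    red=((h[:,0]<6)|(h[:,0]>174))&(h[:,1]>130)
    for p,q,k in zip(P[red],uv[red],h[red]): print("red",q,p.round(3),k)
E
```

```text
top foot ((558.0418701171875, 114.01930236816406), (154.8388671875, 145.36512756347656), 14.130800247192383)
top plate 250 [0.5289 0.1022 0.172 ] [-0.464 -0.13   0.876] tilt 28.77882765883813 yaw 15.608346509878345
red [200 189] [0.577 0.108 0.138] [  4 147 165]
red [200 190] [0.576 0.106 0.141] [  5 133 149]
red [201 188] [0.574 0.111 0.135] [  5 135 153]
red [201 189] [0.574 0.107 0.148] [  0 183 197]
red [201 190] [0.574 0.105 0.145] [  4 147 173]
red [202 188] [0.571 0.11  0.146] [  4 144 154]
red [202 189] [0.571 0.106 0.153] [  0 182 193]
red [202 190] [0.571 0.104 0.154] [  5 153 163]
red [203 180] [0.569 0.128 0.141] [  0 189 193]
red [203 181] [0.569 0.126 0.145] [  3 165 168]
red [203 188] [0.569 0.109 0.151] [  4 146 154]
red [203 189] [0.569 0.106 0.154] [  0 184 190]
red [203 190] [0.569 0.104 0.156] [  4 150 167]
red [204 179] [0.566 0.13  0.145] [  5 132 149]
red [204 180] [0.566 0.127 0.15 ] [  1 186 191]
red [204 181] [0.566 0.125 0.15 ] [  2 165 164]
red [204 188] [0.566 0.108 0.158] [  4 148 155]
red [204 189] [0.566 0.105 0.158] [  1 188 191]
red [204 190] [0.566 
[... 1371 characters left out ...]
5 0.127 0.149] [  4 177 111]
red [175 318] [0.566 0.129 0.15 ] [  4 169 124]
red [176 310] [0.57  0.109 0.15 ] [  2 149 135]
red [176 317] [0.567 0.127 0.148] [  3 168 108]
red [176 318] [0.567 0.129 0.148] [  3 167 124]
red [177 310] [0.571 0.109 0.148] [  2 151 135]
red [177 317] [0.567 0.127 0.144] [  3 167 107]
red [177 318] [0.567 0.13  0.144] [  3 180 125]
red [178 310] [0.573 0.109 0.146] [  2 160 132]
red [178 317] [0.568 0.128 0.141] [  4 162 101]
red [178 318] [0.569 0.13  0.142] [  4 171 124]
red [179 310] [0.575 0.109 0.144] [  3 163 128]
red [179 311] [0.573 0.111 0.143] [  3 143 127]
red [180 310] [0.573 0.109 0.139] [  5 156 118]
red [180 311] [0.575 0.111 0.141] [  5 143 114]
```

```bash
cat >> h.py <<'E'
PSI=np.radians(14.1)
E
python3 - <<'E'
from h import *
R=Rst(PSI);A=[]
for n in("top","scene"):
    im=dict(np.load(n+"0.npz"));P=cloud(im);hsv=cv2.cvtColor(im["pixels"],cv2.COLOR_BGR2HSV).astype(int)
    m=(P[...,2]>.1)&(np.hypot(P[...,0]-.52,P[...,1]-.11)<.1)
    O=np.array([.545,.107,.14]);L=(P[m]-O)@R*1000;h=hsv[m]
    red=((h[:,0]<6)|(h[:,0]>174))&(h[:,1]>130)
    print(n,"red y L/R",L[red&(L[:,1]>0)].mean(0),L[red&(L[:,1]<0)].mean(0))
    w=(h[:,1]<40)&(h[:,2]>120)
    z=L[w,2];print(" plate z hist",np.histogram(z,bins=np.arange(0,60,3)))
    pl=L[w&(abs(L[:,2]-30)<5)]
    print(" circle",cv2.minEnclosingCircle(pl[:,:2].astype(np.float32)),len(pl),pl.min(0),pl.max(0), np.median(pl[:,2]))
    wood=(h[:,1]>50)&(h[:,0]>8)&(h[:,0]<25)&(L[:,2]>34)
    W=L[wood]; A.append(W)
    b=W[(W[:,2]>38)&(W[:,2]<76)]
    print(" rect",len(b),cv2.minAreaRect(b[:,:2].astype(np.float32)))
B=np.vstack(A);b=B[(B[:,2]>38)&(B[:,2]<76)];print("both",cv2.minAreaRect(b[:,:2].astype(np.float32)),B[:,2].max())
img=np.full((560,800,3),255,np.uint8)
for k,(W,col) in enumerate(zip(A,((0,0,255),(255,0,0)))):
    for p in W:
        s=(p[2]-30)/60*200 if True else 0
        cv2.circle(img,(int(200+400*(p[2]>84)-p[1]*5),int(280-p[0]*5)),2,col if (p[2]<=76 or p[2]>84) else (0,255,0),-1)
cv2.imwrite("pics/plan.png",img)
im=cv2.imread("pics/scene0.png");cv2.imwrite("pics/cs.png",cv2.resize(im[120:185,280:345],(585,585),interpolation=cv2.INTER_LANCZOS4))
E
```

```text
top red y L/R [26.39071207 13.97441604 -0.78635793] [26.40286584 -6.7473429  -3.36722175]
 plate z hist (array([  0,   1,   5,   0,   0,   0,   0,   0,   0,   7,  20, 122, 141,
        11,   0,   0,   0,   0,   0]), array([ 0,  3,  6,  9, 12, 15, 18, 21, 24, 27, 30, 33, 36, 39, 42, 45, 48,
       51, 54, 57]))
 circle ((-11.498437881469727, 1.2571401596069336), 35.58464431762695) 80 [-39.86542334 -33.08153926  27.64766659] [23.92821677 34.66140856 34.99658592] 33.860875767815585
 rect 162 ((5.40953254699707, 3.6722774505615234), (26.2738094329834, 54.188941955566406), 16.81769561767578)
scene red y L/R [23.44661064 17.37491725 -2.49642309] [26.44951051 -4.98088702 -4.60854915]
 plate z hist (array([ 1,  3,  5,  6,  7,  6,  8,  7,  5,  3, 21, 20, 22,  0,  0,  0,  0,
        0,  0]), array([ 0,  3,  6,  9, 12, 15, 18, 21, 24, 27, 30, 33, 36, 39, 42, 45, 48,
       51, 54, 57]))
 circle ((14.362142562866211, 2.3096752166748047), 22.448698043823242) 37 [  1.54822482 -20.10715052  25.17313619] [24.17539427 24.72650214 34.99353346] 32.22495683210914
 rect 271 ((-9.33122444152832, 5.587574005126953), (66.66271209716797, 47.70814895629883), 72.17466735839844)
both ((-9.33122444152832, 5.587574005126953), (66.66271209716797, 47.70814895629883), 72.17466735839844) 118.35261715363924
```

View pics/plan.png

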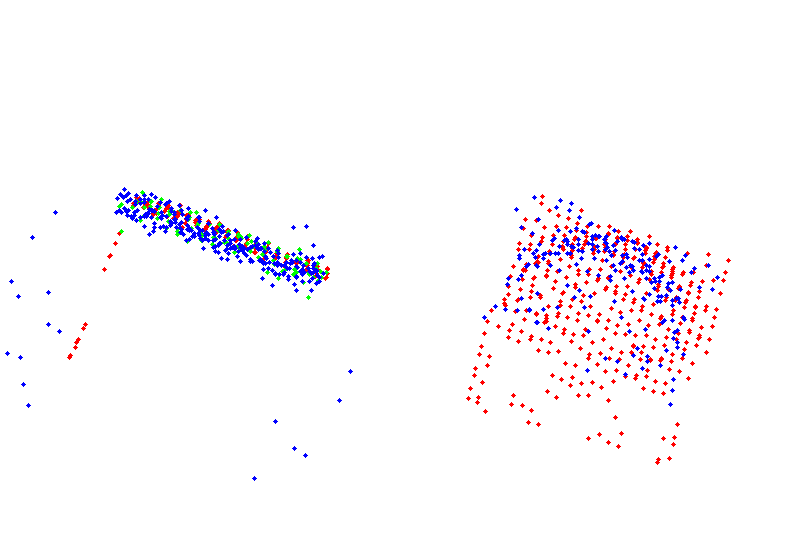

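View pics/cs.png

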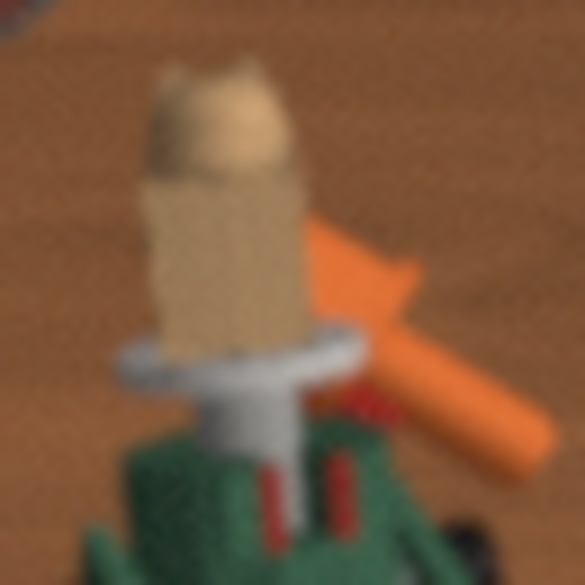

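```bash
cat >> h.py <<'E'
RS=Rst(PSI); O=np.array([.545,.107,.14])+RS@np.array([-11.5,2.5,5.5])/1000
def proj(im,p):
    T=im["pose"];q=(np.asarray(p)-T[:3,3])@T[:3,:3];K=im["intrinsics"]
    return np.array([K[0,2]+K[0,0]*q[0]/-q[2],K[1,2]+K[1,1]*-q[1]/-q[2]])
E
python3 - <<'E'
from h import *
im=dict(np.load("scene0.npz"));print(O)
f=lambda l:proj(im,O+RS@np.array(l)/1000).round(1)
for a in(68.9,158.9,-111.1):
    r=np.radians(a);c,s=np.cos(r),np.sin(r)
    print(a,[f([x*c-y*s,x*s+y*c,z]).tolist() for x,y,z in[(27,-4.5,0),(27,4.5,0),(27,-4.5,22),(27,4.5,22),(15,0,0),(15,0,22)]])
print("plate edge",[f([36*np.cos(t),36*np.sin(t),22]).tolist() for t in np.radians([0,90,180,270])],"top",f([0,0,110]))
print("slotmarks",f([26,10,0]),f([26,-10,0]))
h=cv2.cvtColor(im["pixels"],cv2.COLOR_BGR2HSV);P=cloud(im)
for v in range(160,170):
  print(v,[(u,*(((P[v,u]-O)@RS*1000).round()[:3].tolist()),*h[v,u].tolist()) for u in range(315,326) if (h[v,u,0]<9 or h[v,u,0]>172) and h[v,u,1]>120])
E
```

```text
[0.53206458 0.10632851 0.13901314]
68.9 [[317.3, 169.2], [317.2, 168.6], [316.6, 160.8], [316.5, 160.3], [312.6, 169.4], [311.8, 161.0]]
158.9 [[308.4, 167.9], [305.0, 168.2], [307.7, 159.8], [304.3, 160.2], [306.7, 168.9], [306.0, 160.7]]
-111.1 [[296.5, 170.6], [296.4, 171.2], [295.7, 162.4], [295.6, 162.9], [301.0, 170.5], [300.2, 162.2]]
plate edge [[311.3, 163.2], [318.9, 159.5], [301.1, 160.1], [292.9, 163.7]] top [302.9 127.5]
slotmarks [314.2 170.7] [306.9 171.9]
160 []
161 []
162 [(318, -162.0, 100.0, -13.0, 7, 145, 157), (319, -180.0, 111.0, -17.0, 7, 169, 152), (320, -175.0, 112.0, -17.0, 7, 190, 148), (321, -178.0, 117.0, -18.0, 8, 198, 151)]
163 [(315, -171.0, 93.0, -16.0, 7, 133, 130), (316, -168.0, 95.0, -16.0, 8, 158, 136), (317, -167.0, 99.0, -17.0, 8, 181, 142), (318, -171.0, 103.0, -18.0, 7, 194, 147), (319, -178.0, 110.0, -20.0, 4, 195, 150), (320, -178.0, 113.0, -20.0, 4, 200, 148), (321, -176.0, 116.0, -20.0, 5, 201, 147), (322, -177.0, 119.0, -21.0, 7, 197, 150)]
164 [(317, -167.0, 98.0, -20.0, 8, 198, 130), (318, -173.0, 104.0, -22.0, 4, 198, 142), (319, -173.
[... 267 characters left out ...]
-25.0, 7, 179, 108), (318, -171.0, 103.0, -24.0, 4, 180, 115), (319, -173.0, 107.0, -25.0, 3, 187, 128), (320, -174.0, 111.0, -26.0, 1, 184, 144), (321, -173.0, 114.0, -26.0, 2, 202, 143), (322, -170.0, 116.0, -26.0, 2, 194, 147), (323, -171.0, 120.0, -27.0, 3, 192, 146), (324, -173.0, 124.0, -28.0, 6, 202, 143)]
166 [(319, -8.0, 38.0, 3.0, 6, 148, 93), (320, -7.0, 41.0, 3.0, 5, 161, 114), (321, -168.0, 112.0, -29.0, 3, 180, 123), (322, -170.0, 116.0, -29.0, 3, 179, 134), (323, -171.0, 120.0, -30.0, 3, 189, 139), (324, -175.0, 125.0, -32.0, 5, 185, 139)]
167 [(322, 12.0, 38.0, 3.0, 7, 143, 105), (323, -171.0, 119.0, -33.0, 5, 160, 124), (324, -205.0, 137.0, -41.0, 8, 176, 129)]
168 []
169 []
```

```bash
python3 -m handwheel '[{"offset":[0,0,0.055],"rotation":[0,0,0],"hand":0},{"offset":[0,0,0.055],"rotation":[0,0,0],"hand":0},{"offset":[0.032,0.044,0],"rotation":[0,0,0.1757],"hand":0},{"offset":[0.032,0.044,0],"rotation":[0,0,0.1757],"hand":0},{"offset":[0.032,0.044,0],"rotation":[0,0,0.1757],"hand":0},{"offset":[0.032,0.044,0],"rotation":[0,0,0.1757],"hand":0},{"offset":[0.032,0.044,0],"rotation":[0,0,0.1757],"hand":0},{"offset":[0.032,0.044,0],"rotation":[0,0,0.1757],"hand":0},{"offset":[0.032,0.044,0],"rotation":[0,0,0.1757],"hand":0},{"offset":[0.032,0.044,0],"rotation":[0,0,0.1757],"hand":0}]' 40
python3 -c "
from h import *
print(sense()['joint_positions'].round(3))"
```

```text
clock: 1.35
tcp_pos: [0.4999, -0.2493, 0.3409]
tcp_rot: [-0.0, 0.994, 0.112, -0.0]
contact_force: [0.9, -0.2, -0.3]
gripper_width: 1.002
[ 0.706  0.41  -0.433  1.504  0.177  1.267  0.476]
```

```bash
python3 -m handwheel '[{"offset":[-0.005,0.0484,0],"rotation":[0,0,0.1757],"hand":0},{"offset":[-0.005,0.0484,0],"rotation":[0,0,0.1757],"hand":0},{"offset":[-0.005,0.0484,0],"rotation":[0,0,0.1757],"hand":0},{"offset":[-0.005,0.0484,0],"rotation":[0,0,0.1757],"hand":0},{"offset":[-0.005,0.0484,0],"rotation":[0,0,0.1757],"hand":0},{"offset":[-0.005,0.0484,0],"rotation":[0,0,0.1757],"hand":0},{"offset":[-0.007,0.0484,0],"rotation":[0,0,0.1757],"hand":0},{"offset":[0,0,0],"rotation":[0.0425,-0.1693,0],"hand":0},{"offset":[0,0,0],"rotation":[0.0425,-0.1693,0],"hand":0},{"offset":[0,0,0],"rotation":[0.0425,-0.1693,0],"hand":0},{"offset":[0,0,0],"rotation":[0,0,0],"hand":0}]'
cat >> h.py <<'E'
from scipy.spatial.transform import Rotation as Ro
def tool():
    s=sense();p=(s["tcp_pos"]-O)@RS*1000;q=s["tcp_rot"];M=RS.T@Ro.from_quat(q[[1,2,3,0]]).as_matrix()
    print("local mm",p.round(1),"tool z",M[:,2].round(3),"x ang",np.degrees(np.arctan2(M[1,0],M[0,0])).round(1),"j",s["joint_positions"].round(2),"F",s["contact_force"].round(1),"T",s["wrist_torque"].round(2),"w",s["gripper_width"].round(3),s["clock"])
E
python3 -c "
from h import *
tool()"
```

```text
clock: 2.72
tcp_pos: [0.4577, 0.0864, 0.338]
tcp_rot: [0.118, 0.725, 0.64, 0.225]
contact_force: [0.4, -1.3, 0.3]
gripper_width: 1.0Traceback (most recent call last):
  File "<string>", line 3, in <module>
    tool()
    ~~~~^^
  File "h.py", line 22, in tool
    print("local mm",p.round(1),"tool z",M[:,2].round(3),"x ang",np.degrees(np.arctan2(M[1,0],M[0,0])).round(1),"j",s["joint_positions"].round(2),"F",s["contact_force"].round(1),"T",s["wrist_torque"].round(2),"w",s["gripper_width"].round(3),s["clock"])
                                                                                                                                                                                                                     ^^^^^^^^^^^^^^^^^^^^^^^^
AttributeError: 'float' object has no attribute 'round'
```

```bash
sed -i 's/s\["gripper_width"\].round(3)/round(s["gripper_width"],3)/' h.py
python3 - <<'E'
from h import *
tool()
i=get_image("scene")["pixels"];j=get_image("top")["pixels"]
a=cv2.resize(i[70:200,230:360],(400,400),interpolation=cv2.INTER_CUBIC);b=cv2.resize(j[165:295,130:260],(400,400),interpolation=cv2.INTER_CUBIC)
cv2.imwrite("pics/pre.png",cv2.hconcat([a,b]))
s=sense()
for h in(142,42):print((O+RS@np.array([0,0,h])/1000-s["tcp_pos"]).round(4))
E
```

```text
local mm [ 32.8  -1.3 210.8] tool z [-0.009 -0.004 -1.   ] x ang 68.9 j [ 0.65  0.03 -0.89  2.12  0.05  0.49  1.17] F [ 0.4 -1.3  0.3] T [-0.12  0.46 -0.02] w 1.0 2.725
[-0.0002  0.001  -0.0803]
[ 0.0483  0.0132 -0.167 ]
```

View pics/pre.png

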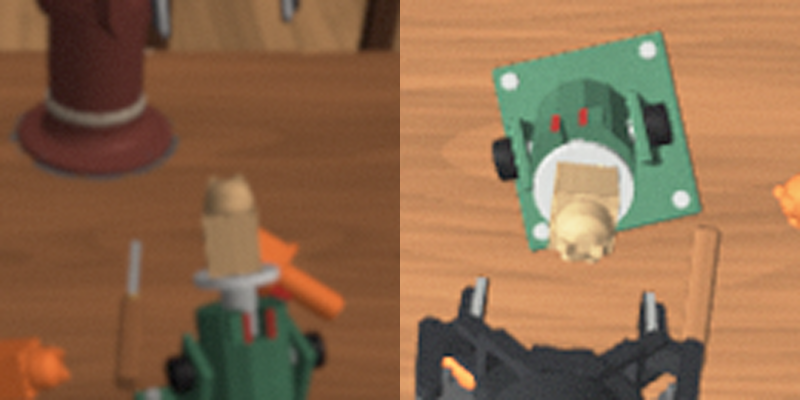

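```bash
python3 -m handwheel '[{"offset":[0,0,-0.03],"rotation":[0,0,0],"hand":0},{"offset":[0,0,-0.03],"rotation":[0,0,0],"hand":0},{"offset":[0,0.001,-0.02],"rotation":[0,0,0],"hand":0},{"offset":[0,0,0],"rotation":[0,0,0],"hand":0},{"offset":[0.012,0.003,-0.0217],"rotation":[0,0,0],"hand":0},{"offset":[0.012,0.003,-0.0217],"rotation":[0,0,0],"hand":0},{"offset":[0,0,0],"rotation":[0,0,0],"hand":0}]'; python3 -c "
from h import *
tool()"
```

```text
clock: 3.7
tcp_pos: [0.4884, 0.0966, 0.2181]
tcp_rot: [0.119, 0.723, 0.641, 0.23]
contact_force: [0.2, 0.2, -0.0]
gripper_width: 1.0
local mm [ 0.8  1.2 90.8] tool z [ 0.001  0.    -1.   ] x ang 69.0 j [ 0.04  0.26 -0.34  2.29  0.85  0.13  0.37] F [ 0.2  0.2 -0. ] T [-0.13  0.52  0.03] w 1.0 3.7
```

```bash
python3 -m handwheel '[{"offset":[0.0067,0.001,-0.0145],"rotation":[0,0,0],"hand":0},{"offset":[0.0073,0.002,-0.0135],"rotation":[0,0,0],"hand":0},{"offset":[0.0093,0.0015,-0.0144],"rotation":[0,0,0],"hand":0},{"offset":[0,0,0],"rotation":[0,0,0],"hand":0},{"offset":[0,0,0],"rotation":[0,0,0],"hand":0}]'; python3 -c "
from h import *
tool()"
```

```text
clock: 4.32
tcp_pos: [0.5124, 0.0994, 0.1839]
tcp_rot: [0.117, 0.725, 0.64, 0.227]
contact_force: [0.5, -0.1, -0.1]
gripper_width: 1.0
local mm [ 4.5 -1.9 49.3] tool z [-0.008  0.    -1.   ] x ang 68.8 j [-0.18  0.35 -0.06  2.28  1.33  0.02 -0.11] F [ 0.5 -0.1 -0.1] T [-0.11  0.49  0.01] w 1.0 4.325
```

```bash
python3 -m handwheel '[{"offset":[0,0.001,-0.003],"rotation":[0.002,-0.008,0],"hand":0},{"offset":[-0.001,0.001,-0.003],"rotation":[0,0,0],"hand":0},{"offset":[0,0,-0.003],"rotation":[0,0,0],"hand":0},{"offset":[0,0,0],"rotation":[0,0,0],"hand":0}]'; python3 -c "
from h import *
tool()"
```

```text
clock: 4.82
tcp_pos: [0.5121, 0.1013, 0.1783]
tcp_rot: [0.117, 0.724, 0.64, 0.227]
contact_force: [-0.2, 0.3, 0.4]
gripper_width: 1.002
local mm [ 1.8 -0.  44.3] tool z [-0.007  0.001 -1.   ] x ang 68.8 j [-0.05  0.37 -0.25  2.28  1.72  0.09 -0.5 ] F [-0.2  0.3  0.4] T [-0.17  0.44  0.04] w 1.002 4.825
```

```bash
python3 -m handwheel '[{"offset":[-0.0005,0,-0.003],"rotation":[0.002,-0.007,0],"hand":0},{"offset":[0,0,0],"rotation":[0,0,0],"hand":0.3},{"offset":[0,0,0],"rotation":[0,0,0],"hand":1},{"offset":[0,0,0],"rotation":[0,0,0],"hand":1},{"offset":[0,0,0],"rotation":[0,0,0],"hand":1},{"offset":[0,0,0],"rotation":[0,0,0],"hand":1},{"offset":[0,0,0],"rotation":[0,0,0],"hand":1},{"offset":[0,0,0],"rotation":[0,0,0],"hand":1}]' 50; python3 -c "
from h import *
tool()"
```

```text
clock: 5.82
tcp_pos: [0.5118, 0.1018, 0.1752]
tcp_rot: [0.119, 0.723, 0.64, 0.23]
contact_force: [-2.4, -1.3, 6.1]
gripper_width: 0.511
local mm [ 0.1  0.6 41.7] tool z [ 0.001  0.001 -1.   ] x ang 68.9 j [ 0.03  0.38 -0.35  2.29  1.83  0.14 -0.61] F [-2.4 -1.3  6.1] T [-0.24  0.5  -0.06] w 0.511 5.825
```

```bash
python3 -m handwheel '[{"offset":[0,0,0],"rotation":[-0.0873,-0.0219,0.1559],"hand":1},{"offset":[0,0,0],"rotation":[-0.0873,-0.0219,0.1559],"hand":1},{"offset":[0,0,0],"rotation":[-0.0873,-0.0219,0.1559],"hand":1},{"offset":[0,0,0],"rotation":[-0.0873,-0.0219,0.1559],"hand":1},{"offset":[0,0,0],"rotation":[0,0,0],"hand":1}]'; python3 -c "
from h import *
tool()"
```

```text
clock: 6.45
tcp_pos: [0.5119, 0.1043, 0.1756]
tcp_rot: [0.192, 0.45, 0.855, 0.175]
contact_force: [-1.2, 2.3, 5.8]
gripper_width: 0.512
local mm [ 0.9  2.9 41.7] tool z [ 0.001  0.004 -1.   ] x ang 110.3 j [-0.09  0.37 -0.19  2.29  2.07  0.08 -0.14] F [-1.2  2.3  5.8] T [0.49 0.36 0.33] w 0.512 6.45
```

```bash
python3 -m handwheel '[{"offset":[0,-0.001,0],"rotation":[-0.0873,-0.0219,0.1559],"hand":1},{"offset":[0,-0.001,0],"rotation":[-0.0873,-0.0219,0.1559],"hand":1},{"offset":[0,0,0],"rotation":[-0.0873,-0.0219,0.1559],"hand":1},{"offset":[0,0,0],"rotation":[-0.0873,-0.0219,0.1559],"hand":1},{"offset":[0,0,0],"rotation":[-0.0873,-0.0219,0.1559],"hand":1},{"offset":[0,0,0],"rotation":[0,0,0],"hand":1}]'; python3 -c "
from h import *
tool()"
```

```text
clock: 7.2
tcp_pos: [0.5106, 0.1044, 0.175]
tcp_rot: [0.247, 0.032, 0.966, 0.074]
contact_force: [-3.5, 6.8, 6.3]
gripper_width: 0.51
local mm [-0.5  3.4 41.8] tool z [-0.002  0.007 -1.   ] x ang 162.0 j [-0.16  0.36 -0.1   2.29  2.49  0.05  0.34] F [-3.5  6.8  6.3] T [1.3  0.53 0.75] w 0.51 7.2
```

```bash
python3 -m handwheel '[{"offset":[0,0,0],"rotation":[-0.0873,-0.0219,0.1559],"hand":1},{"offset":[0,0,0],"rotation":[-0.0873,-0.0219,0.1559],"hand":1},{"offset":[0,0,0],"rotation":[-0.0873,-0.0219,0.1559],"hand":1},{"offset":[0,0,0],"rotation":[-0.0873,-0.0219,0.1559],"hand":1},{"offset":[0,0,0],"rotation":[-0.0873,-0.0219,0.1559],"hand":1},{"offset":[0,0,0],"rotation":[0,0,0],"hand":1}]'; python3 -c "
from h import *
tool()"
```

```text
clock: 7.95
tcp_pos: [0.5091, 0.104, 0.1742]
tcp_rot: [0.254, -0.392, 0.883, -0.041]
contact_force: [-6.2, 6.7, 5.5]
gripper_width: 0.506
local mm [-2.2  3.3 41.9] tool z [-0.004  0.005 -1.   ] x ang -146.4 j [-0.2   0.36 -0.05  2.3   2.94  0.04  0.8 ] F [-6.2  6.7  5.5] T [1.26 0.96 0.91] w 0.506 7.95
```

```bash
python3 -m handwheel '[{"offset":[0,-0.0005,0],"rotation":[-0.0873,-0.0219,0.1559],"hand":1},{"offset":[0,-0.0005,0],"rotation":[-0.0873,-0.0219,0.1559],"hand":1},{"offset":[0,-0.0005,0],"rotation":[-0.0873,-0.0219,0.1559],"hand":1},{"offset":[0,0,0],"rotation":[-0.0873,-0.0219,0.1559],"hand":1},{"offset":[0,0,0],"rotation":[-0.0873,-0.0219,0.1559],"hand":1},{"offset":[0,0,0],"rotation":[-0.0410,-0.0103,0.0732],"hand":1},{"offset":[0,0,0],"rotation":[0,0,0],"hand":1}]'; python3 -c "
from h import *
tool()"
```

```text
clock: 8.82
tcp_pos: [0.5093, 0.1022, 0.1733]
tcp_rot: [-0.205, 0.762, -0.594, 0.157]
contact_force: [-2.4, 6.8, -1.6]
gripper_width: 0.507
local mm [-2.8  1.5 41.2] tool z [-0.003  0.004 -1.   ] x ang -90.0 j [-0.24  0.37  0.    2.3   3.43  0.05  1.3 ] F [-2.4  6.8 -1.6] T [1.33 1.36 0.89] w 0.507 8.825
```

```bash
python3 -m handwheel '[{"offset":[0,0,0],"rotation":[0,0,0],"hand":0.3},{"offset":[0,0,0],"rotation":[0,0,0],"hand":0},{"offset":[0,0,0],"rotation":[0,0,0],"hand":0},{"offset":[0,0,0],"rotation":[0,0,0],"hand":0},{"offset":[0,0,0],"rotation":[0,0,0],"hand":0}]'; python3 - <<'E'
from h import *
tool()
i=get_image("scene");j=get_image("top")
a=cv2.resize(i["pixels"][115:245,255:355],(400,520),interpolation=cv2.INTER_CUBIC);b=cv2.resize(j["pixels"][165:265,150:227],(400,520),interpolation=cv2.INTER_CUBIC)
cv2.imwrite("pics/rel.png",cv2.hconcat([a,b]))
E
```

```text
clock: 9.45
tcp_pos: [0.5117, 0.0982, 0.1747]
tcp_rot: [-0.204, 0.76, -0.596, 0.159]
contact_force: [0.1, 0.0, -0.4]
gripper_width: 1.001
local mm [-1.  -3.  41.8] tool z [ 0.001 -0.002 -1.   ] x ang -90.3 j [-0.23  0.36  0.01  2.3   3.43  0.05  1.3 ] F [ 0.1  0.  -0.4] T [-0.12  0.47 -0.  ] w 1.001 9.45
```

View pics/rel.png

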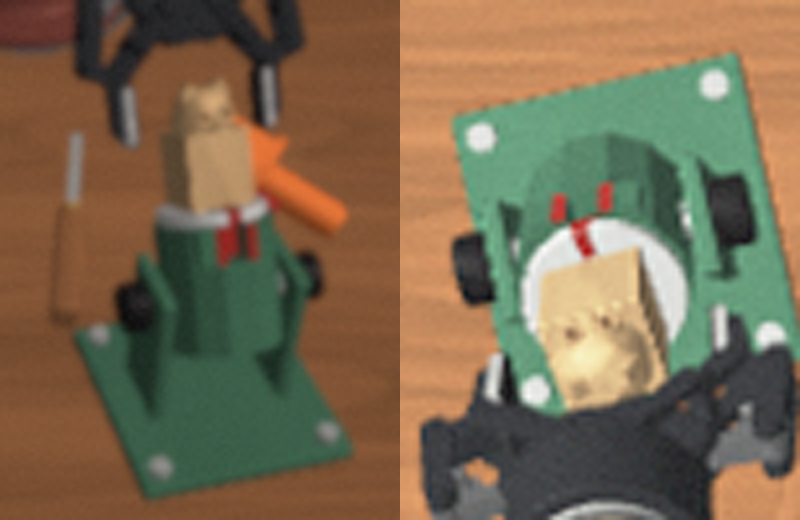

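The picture shows the owl sunk: at left the plate (210,215) lies on the block with the key in line between the marks, and at right the red stripe (583,238) points between the two marks. I'm backing off along the axis to check that it is flush.

```bash
python3 -m handwheel '[{"offset":[-0.0049,-0.0012,0.0087],"rotation":[0,0,0],"hand":0},{"offset":[-0.0097,-0.0024,0.0173],"rotation":[0,0,0],"hand":0},{"offset":[-0.0097,-0.0024,0.0173],"rotation":[0,0,0],"hand":0},{"offset":[-0.0097,-0.0024,0.0173],"rotation":[0,0,0],"hand":0},{"offset":[-0.0097,-0.0024,0.0173],"rotation":[0,0,0],"hand":0},{"offset":[0,0,0.04],"rotation":[0,0,0],"hand":0},{"offset":[0,0,0.04],"rotation":[0,0,0],"hand":0},{"offset":[0,0,0],"rotation":[0,0,0],"hand":0}]'; python3 - <<'E'
from h import *
tool()
for n in("top","scene"):
    z0=dict(np.load(n+"0.npz"));im=get_image(n)
    for k,q,c in(("before",z0,30),("after",im,8)):
        P=cloud(q);h=cv2.cvtColor(q["pixels"],cv2.COLOR_BGR2HSV).astype(int)
        L=(P-O)@RS*1000
        m=(h[...,1]<40)&(h[...,2]>110)&(np.hypot(L[...,0],L[...,1])<38)&(abs(L[...,2]-c)<9)
        Q=L[m];A=np.c_[Q[:,:2],np.ones(len(Q))];s=np.linalg.lstsq(A,Q[:,2],rcond=None)[0]
        w=(h[...,0]>8)&(h[...,0]<25)&(h[...,1]>50)&(np.hypot(L[...,0],L[...,1])<25)&(L[...,2]>40)
        print(n,k,len(Q),"plate z",np.median(Q[:,2]).round(1),"plane",s.round(3),"head top",np.percentile(L[...,2][w],99).round(1))
    (cv2.imwrite("pics/end_%s.png"%n,im["pixels"]))
i=cv2.imread("pics/end_scene.png");j=cv2.imread("pics/end_top.png")
cv2.imwrite("pics/end.png",cv2.hconcat([cv2.resize(i[130:210,275:337],(400,516),interpolation=cv2.INTER_CUBIC),cv2.resize(j[165:265,150:227],(400,516),interpolation=cv2.INTER_CUBIC)]))
E
```

```text
clock: 10.55
tcp_pos: [0.4562, 0.088, 0.2527]
tcp_rot: [-0.242, 0.748, -0.587, 0.193]
contact_force: [-0.1, 0.3, 0.8]
gripper_width: 1.003
local mm [-10.7   0.7 137.5] tool z [ 0.105 -0.008 -0.994] x ang -90.3 j [-0.34  0.12  0.11  2.4   4.5   0.01  0.21] F [-0.1  0.3  0.8] T [-0.12  0.61 -0.02] w 1.003 10.55
top before 302 plate z 30.5 plane [-4.3000e-02  2.6000e-02  3.0936e+01] head top 111.0
top after 255 plate z 9.1 plane [-0.024 -0.022  8.956] head top 424.5
scene before 73 plate z 29.5 plane [-0.147  0.053 33.221] head top 109.9
scene after 74 plate z 7.8 plane [-0.128 -0.011 10.616] head top 338.4
```

View pics/end.png

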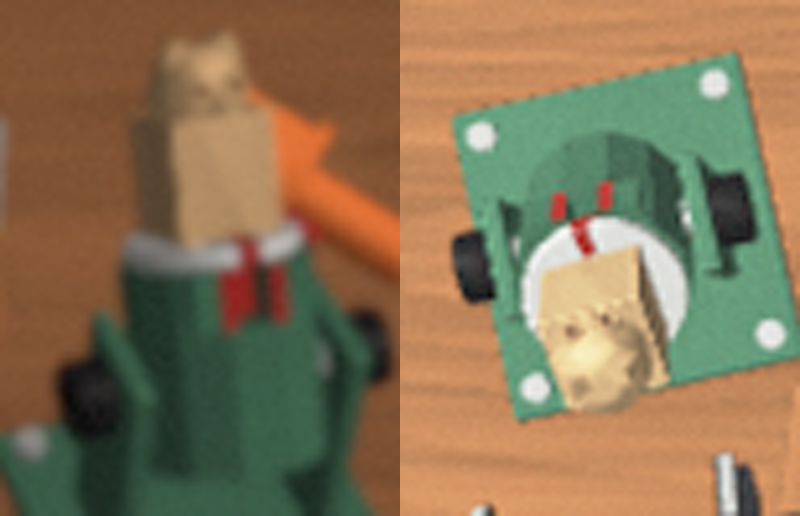

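```bash
python3 -c "
from h import *
from rig import sign_off
s=sense();print(s['joint_positions'],abs(s['qd']).max());print(sign_off())"
```

```text
[-0.33742228  0.12220608  0.11080889  2.39619083  4.50240409  0.01432043
  0.21316747] 0.018194500131269033
the job is handed in; nothing more can be done
None
```

I turned the owl 201° in the stand in one grip, and when I let go the key dropped into the slot. I then backed the gripper off and handed the job in at about 10.7 s of the 38 s allowed.

**Seating:** the last pictures show the red stripe pointing between the two red marks and the plate lying on the block. The plate's measured height fell by 21.4 to 22.6 mm, depending on camera and method, against the 22 mm expected. That agrees with fully home to within the measuring noise. I gave it no extra push.

**Forces:** the wrist force read at most about 11 N at the end of each move. After release it read about 1 N or less, with the gripper open and well clear of the owl.

**Other things on the bench:** the arm passed well above them and the readings showed no sign of a bump. I did not measure their positions again at the end.

**Not clean:**
- **Joint 5:** on the retreat the wrist ran to its limit. Just before hand-in joint 5 read 4.502 rad against a range end of 4.5, which could be sensor noise or a very slight overrun. I handed in without moving it back.
- **Retreat:** the tool ended about 6° off the stand's axis, clear of the work.
- **Last height check:** the height of the owl's head gave no usable number, because the gripper was in the measured area.

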